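# Sort milling balls by tipping the bowl behind a card

## Robot

A 7-joint arm with a two-finger parallel gripper is mounted at the origin on the work surface. World frame = base frame: x ahead of the robot, y to its left, z up, the work surface at z = 0. Lengths are in m, angles in rad, forces in N, time in s.
With the tool pointing down it reaches from about 0.35 to 0.9 m from the base axis. Payload 8.1 kg.
Tool frame: the origin (TCP) lies between the finger pads; the fingertips stand 17 mm ahead of it and the grasp point (between the pads) lies 2 mm behind it; z points along the fingers, y is the direction in which the jaws open and shut (so a half turn about z gives the same grasp; the last joint's range is limited). The gripper opens to 92 mm and grips with 3 to 60 N. Pads are 19 mm wide; open, the fingers measure 130 mm over their backs; the gripper's body (75 mm by 190 mm) begins 47 mm behind the grasp point.
Start: joints at [1.024, 0.434, 0.025, 1.573, -0.012, 1.134, -0.075], TCP at [0.268, -0.564, 0.221] pointing down, gripper open.
Joint ranges: [-2.62, 2.62], [-0.44, 2.09], [-1.27, 1.32], [0.08, 2.57], [-1.32, 4.46], [0.12, 2], [-2.74, 2.74]. Speed limits (rad/s): [2.22, 2.22, 3.01, 3.01, 3.14, 3.14, 3.14].

## Interface

Orientations are given as a rotation vector (axis times angle).
In Python, from cell import arm gives the robot as it stands. The module is installed in compiled form; this text tells all that it offers.
- The arm moves only by the shell command python3 -m crank 'ROWS' [FORCE]. ROWS is JSON, a list of rows, each a list of 5 numbers: the opening, from 0 (shut) to 1 (fully open), then the shift along the world's x, y, z normalised to -1 to 1, where 1 is 40 cm, then the turn about the world's z normalised to -1 to 1, where 1 is 60 degrees. In form: [[fingers, tx, ty, tz, twist], ...]. A call has exactly 8 rows; each row shifts and turns the commanded pose from where the row before left it; what a row does not reach is not made up. A row lasts 1/12 s, in which the tool goes at most 41.7 mm and 7.16 degrees, less where a joint would pass 70% of its speed; a pose out of reach is approached as far as the arm can. A call with a number of a shift or a turn outside -1 to 1 is refused whole. A call with a gripper value outside its range is refused whole. The fingers move at their own pace and stop on an object; FORCE is the grip in N (left out, the last holds). Time passes only in rows, so rows that do not move let the fingers close, or fill a call up. It gives the time, the measured TCP pose, the force and the opening at its end, in the units of the state.
- arm.observe(): the state, without advancing time (a new reading comes with each control period).
- arm.get_image(name): name is "scene" or "top"; returns the picture (400x640x3 uint8, red, green, blue); there is no depth.
- arm.get_calibration(name): a dict with "intrinsics" (3x3 intrinsics, pixels), "extrinsics" (4x4, takes a point from camera to world coordinates). Camera axes: x right, y down, z forward; pixel columns grow to the right and rows downward; lengths in m; the calibration is good to about 2 mm. A picture is of the moment at which its call begins. get_calibration takes no time and is no camera call.
- arm.sign_off(): hands the job in, once; it reports no verdict.
The state is a dict: "clock": time; "joints": joint angles; "dq": joint speeds; "joint_efforts": joint torques, N m; "position": TCP position; "ee_rot": TCP orientation; "force": force on the tool from outside, world axes, zero at the start; "ft_torque": the same for the moment, N m; "width": opening from 0.0 (shut) to 1.0 (fully open).
Only numpy, scipy, OpenCV 4.12 (cv2) and the standard library are available. Lean on these libraries where they do the work, as an engineer would, in place of code of your own. Each camera call takes 0.05 s, during which the arm holds its last target.

## Task

Take the yellow card by its rib and hold it down flat on the mouth of the steel bowl, square to it, its middle on the middle of the mouth, so that it blocks the mouth all but a gap at the red-marked pouring lip that lets the small white balls through but not the big orange one. With the card kept there, press the bowl over gently until all four white balls have run into the blue tray, ease it back level with the big ball still inside, and then lay the card flat on the bench, leaving the other things on the bench where they are.

Things in the scene. Friction and masses are not known exactly. Their poses are not given: they have to be found in the camera images.
- stand: Fixed tipping stand: two green posts (at y = +-137 mm, 14 mm thick, tops 192 mm above the bench) on a grey base, in one piece with the blue catch tray. Origin on the bench right under the bowl's hinge line; z up; -x is the pouring direction, y runs along the hinge.
- tray_floor (a point): Centre of the blue catch tray's inner floor, 5 mm above the bench, 165 mm from the stand's origin; axes as the stand. The tray is 180 mm (x) by 230 mm (y) outside, walls 42 mm tall and 5 mm thick.
- bowl_mouth (a point): Centre of the mouth of the steel bowl, in its rim plane, 185 mm above the bench when level; turns with the bowl. z is the mouth's outward normal, -x points to the pouring lip, y along the hinge. The bowl is a V-shaped scoop: two straight side walls 5 mm thick (inner faces y = +-90 mm), a ramp sloping 20 degrees down from the lip to a valley at x = 20 mm, z = -57 mm, a back from there up to the rim at x = 80 mm.
- bowl_lip (a point): Middle of the bowl's straight pouring lip (red edge, 180 mm wide), 105 mm from the mouth's centre and 12 mm below the rim plane, 170 mm from the hinge; turns with the bowl. The balls rest in the valley and roll to the lip once the bowl is tipped by more than about 0.4 rad.
- bowl_hinge (a point): Point on the hinge line, in the rim plane, 65 mm from the mouth's centre on the side away from the lip, 185 mm above the bench; fixed in place. The hinge line is parallel to y. Pressing anywhere nearer the lip than this tips the bowl.
- bowl (a joint): Tip angle of the bowl in rad: 0 level (resting stop), growing as the lip goes down, hard stop at 0.72. A spring returns it to level (0.50 N m at level, 0.68 N m at the stop, little damping), so it swings back if let go. Pressing it over with the card's middle takes about 4 N at first and up to 10 N near the stop.
- card: Yellow plastic card 120 (x) by 210 (y) by 4 mm, about 160 g, flat on the bench, with a black upright grip rib on its middle, 60 mm long (x), 14 mm thick (y), top 46 mm above the card's underside. Origin at the centre of the underside, z up. Either x end may face the lip. With its middle on the mouth's centre and x along the bowl's x the card ends 45 mm short of the lip, leaving a 27 mm slot square to the ramp: right for sorting.
- big_ball_center (a point): Centre of the big orange ball, 44 mm diameter, about 95 g, smooth and slippery, in the bowl; it must stay there.
- ball1_center (a point): Centre of a small white ball of smooth slippery plastic, 20 mm diameter, 10 g, in the bowl at the start.
- ball2_center (a point): Centre of a small white ball of smooth slippery plastic, 20 mm diameter, 10 g, in the bowl at the start.
- ball3_center (a point): Centre of a small white ball of smooth slippery plastic, 20 mm diameter, 10 g, in the bowl at the start.
- ball4_center (a point): Centre of a small white ball of smooth slippery plastic, 20 mm diameter, 10 g, in the bowl at the start.
- notebook: Bystander: red notebook 148 by 105 by 16 mm lying on the bench. Origin at the centre of its underside.
- reagent: Bystander: bottle with blue cap, 64 mm diameter, 150 mm tall. Origin at the centre of its underside.
- tip_box: Bystander: blue box with clear lid, 85 by 122 by 68 mm. Origin at the centre of its underside.
There are look-alikes about, which are no part of the job. Of the things shaped like the card, the yellow one is meant.

How it is judged:
On the way, in this order (a step that is already met when the one before it is completed fails the run):
1. the card lies on the mouth of the level bowl, square to it, ending about 34 to 56 mm short of the lip (x of card in the frame of bowl_mouth between -0.011 and 0.011 m and y of card in the frame of bowl_mouth between -0.012 and 0.012 m and z of card in the frame of bowl_mouth between -0.006 and 0.008 m and angle between the x axis of card and the x axis of bowl_mouth, either way round below 0.2 rad and contact force between card and bowl above 0.5 N and value of joint bowl below 0.15 rad), for 0.1 s.
2. the bowl is being tipped (past 0.25 rad) by the card, which still blocks the mouth the same way (x of card in the frame of bowl_mouth between -0.011 and 0.011 m and y of card in the frame of bowl_mouth between -0.012 and 0.012 m and z of card in the frame of bowl_mouth between -0.006 and 0.008 m and angle between the x axis of card and the x axis of bowl_mouth, either way round below 0.2 rad and contact force between card and bowl above 0.5 N and value of joint bowl above 0.25 rad), for 0.05 s.
3. the four small balls are in the tray, the big ball is behind the card in the bowl (x of ball1_center in the frame of stand between -0.25 and -0.08 m and y of ball1_center in the frame of stand between -0.11 and 0.11 m and height (world z) of each of ball1_center, ball2_center, ball3_center, ball4_center below 0.04 m and x of ball2_center in the frame of stand between -0.25 and -0.08 m and y of ball2_center in the frame of stand between -0.11 and 0.11 m and x of ball3_center in the frame of stand between -0.25 and -0.08 m and y of ball3_center in the frame of stand between -0.11 and 0.11 m and x of ball4_center in the frame of stand between -0.25 and -0.08 m and y of ball4_center in the frame of stand between -0.11 and 0.11 m and distance between big_ball_center and bowl_mouth below 0.1 m), for 0.2 s.
At the end, for the whole second after the job is handed in: All four small balls lie in the blue tray, the big ball rests in the bowl, the bowl is level again (within 0.05 rad), the card lies flat on the bench (rib up, not on or against the stand), released and at rest, and the bystanders are within 15 mm of where they were (x of ball1_center in the frame of stand between -0.25 and -0.08 m and y of ball1_center in the frame of stand between -0.11 and 0.11 m and height (world z) of each of ball1_center, ball2_center, ball3_center, ball4_center below 0.04 m and x of ball2_center in the frame of stand between -0.25 and -0.08 m and y of ball2_center in the frame of stand between -0.11 and 0.11 m and x of ball3_center in the frame of stand between -0.25 and -0.08 m and y of ball3_center in the frame of stand between -0.11 and 0.11 m and x of ball4_center in the frame of stand between -0.25 and -0.08 m and y of ball4_center in the frame of stand between -0.11 and 0.11 m and distance between big_ball_center and bowl_mouth below 0.095 m and z of big_ball_center in the frame of bowl_mouth below 0.004 m and value of joint bowl below 0.05 rad and height (world z) of card below 0.006 m and angle between card's own z axis and vertical below 0.08 rad and linear speed of card below 0.02 m/s and linear speed of big_ball below 0.05 m/s and contact force between card and stand below 0.05 N and distance of each of notebook, reagent, tip_box from where it was at the start of the episode below 0.015 m); the robot touches nothing.
It fails at once if the big ball leaves the bowl (distance between big_ball_center and bowl_mouth above 0.14 m).
It fails at once if a small ball falls beside the tray ((height (world z) of ball1_center below 0.013 m and not ((x of ball1_center in the frame of stand between -0.25 and -0.08 m and y of ball1_center in the frame of stand between -0.11 and 0.11 m and height (world z) of ball1_center below 0.04 m))) or (height (world z) of ball2_center below 0.013 m and not ((x of ball2_center in the frame of stand between -0.25 and -0.08 m and y of ball2_center in the frame of stand between -0.11 and 0.11 m and height (world z) of ball2_center below 0.04 m))) or (height (world z) of ball3_center below 0.013 m and not ((x of ball3_center in the frame of stand between -0.25 and -0.08 m and y of ball3_center in the frame of stand between -0.11 and 0.11 m and height (world z) of ball3_center below 0.04 m))) or (height (world z) of ball4_center below 0.013 m and not ((x of ball4_center in the frame of stand between -0.25 and -0.08 m and y of ball4_center in the frame of stand between -0.11 and 0.11 m and height (world z) of ball4_center below 0.04 m)))).
It fails at once if the card is pressed on the bowl with more than 30 N (contact force between card and bowl above 30 N).
It fails at once if a bystander is pushed more than 15 mm (distance of any of notebook, reagent, tip_box from where it was at the start of the episode above 0.015 m).
It also fails if it takes over 69 s, if anything falls off the work surface, if the arm or the gripper's body presses on something with over 40 N, if the wrist force passes 120 N, or if a joint passes its speed limit or range.

## Working session

There is one attempt and no reset: what is moved stays moved. The work goes in short steps, Python scripts to look and compute and a shell command to move; the robot and the scene stay as the last step left them, time stands still between calls to the robot, and variables do not carry over. Pictures are saved under pics/ and viewed, and the job is handed in when it is done.

```bash
mkdir -p pics
cat > h.py <<'E'
import numpy as np, cv2
from cell import arm
def snap(n,tag):
    im=arm.get_image(n); cv2.imwrite(f'pics/{tag}.png',im[:,:,::-1]); return im
def crop(src,tag,x0,y0,x1,y1,s):
    im=cv2.imread(f'pics/{src}.png')[y0:y1,x0:x1]; cv2.imwrite(f'pics/{tag}.png',cv2.resize(im,None,fx=s,fy=s,interpolation=cv2.INTER_CUBIC))
def cal(n):
    c=arm.get_calibration(n); return np.array(c['intrinsics']),np.array(c['extrinsics'])
def p2w(n,u,v,z):
    K,E=cal(n); d=E[:3,:3]@np.linalg.inv(K)@[u,v,1]; o=E[:3,3]; return o+d*(z-o[2])/d[2]
def w2p(n,p):
    K,E=cal(n); q=K@(E[:3,:3].T@(np.array(p)-E[:3,3])); return q[:2]/q[2]
E
python3 - <<'E'
from h import *
print(arm.observe())
snap('scene','s0');snap('top','t0')
for n in('scene','top'):print(cal(n))
E
```

```text
{'clock': 0.0, 'joints': array([ 1.02436385,  0.43521795,  0.02498182,  1.57410274, -0.01157001,
        1.13400744, -0.07509405]), 'dq': array([-0.00082865,  0.00099588,  0.00099746, -0.00030136, -0.00071241,
        0.00062098,  0.00087753]), 'joint_efforts': array([ 1.49341460e-03, -6.67849231e+01,  9.85989086e-01, -3.14455712e+01,
       -6.03735773e-02,  4.27912152e-02,  1.92550501e-04]), 'position': array([ 0.26808364, -0.56400063,  0.21984605]), 'ee_rot': array([-3.06310587e+00, -6.91040431e-01,  8.14249626e-04]), 'force': array([ 0.42996046, -0.60143289,  0.61554558]), 'ft_torque': array([ 0.01951937, -0.05480715, -0.00231428]), 'width': 1.001208856440844}
(array([[362.25484648,   0.        , 325.21028792],
       [  0.        , 362.25484648, 201.38597457],
       [  0.        ,   0.        ,   1.        ]]), array([[ 0.07805951,  0.85412428, -0.51417743,  0.95349278],
       [ 0.99687247, -0.06049353,  0.05085091, -0.07544254],
       [ 0.01232859, -0.51653872, -0.85617508,  0.9350348 ],
       [ 0.        ,  0.        ,  0.        ,  1.        ]]))
(array([[470.9924591 ,   0.        , 324.46609869],
       [  0.        , 470.9924591 , 203.04435332],
       [  0.        ,   0.        ,   1.        ]]), array([[ 2.80778891e-02, -9.96027335e-01,  8.45055091e-02,
         3.40855752e-01],
       [-9.99605714e-01, -2.79959131e-02,  2.15516924e-03,
        -2.37439229e-02],
       [ 2.19201412e-04, -8.45327024e-02, -9.96420681e-01,
         1.69193255e+00],
       [ 0.00000000e+00,  0.00000000e+00,  0.00000000e+00,
         1.00000000e+00]]))
```

View pics/s0.png

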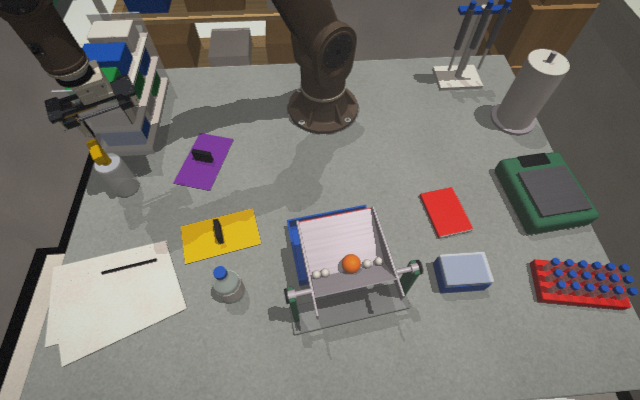

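View pics/t0.png

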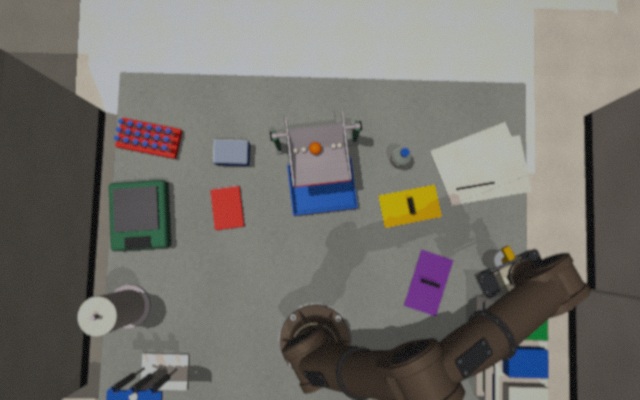

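The top view shows the yellow card at about (410,206), the bowl mouth around (320,150) with its lip towards the robot, and the bottle at (401,157). I'll enlarge both areas.

Run:
```python
from h import *
crop('t0','t0c',260,105,450,235,4)
crop('s0','s0c',170,190,430,340,3)
```

```text
(no output)
```

View pics/t0c.png

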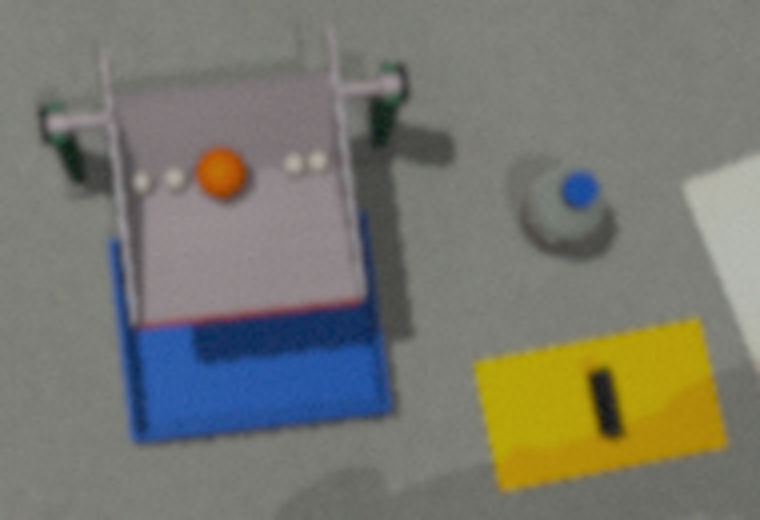

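View pics/s0c.png

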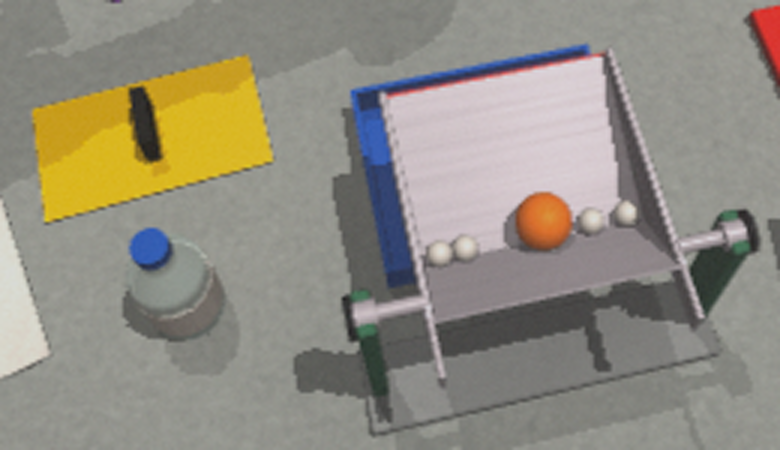

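```bash
cat > fit.py <<'E'
from h import *
from scipy.optimize import least_squares
T=lambda u,v:(260+u/4,105+v/4)
S=lambda u,v:(170+u/3,190+v/3)
obs=[('top',T(135,441),(-.255,.115,0)),('top',T(392,412),(-.255,-.115,0)),
('top',T(137,326),(-.17,.09,.173)),('top',T(364,301),(-.17,-.09,.173)),
('top',T(110,240),(-.075-0.0,.115,.042)),
('scene',S(388,95),(-.17,-.09,.173)),('scene',S(604,55),(-.17,.09,.173)),
('scene',S(353,92),(-.255,-.115,.042)),('scene',S(588,47),(-.255,.115,.042)),
('scene',S(544,220),None),
]
obs=[o for o in obs if o[2]]
def w(p,q):
    c,s=np.cos(p[2]),np.sin(p[2]); return [p[0]+c*q[0]-s*q[1],p[1]+s*q[0]+c*q[1],q[2]]
def res(p): return np.concatenate([w2p(n,w(p,q))-np.array(o) for n,o,q in obs])
r=least_squares(res,[.7,0,0],loss='soft_l1')
print('stand',r.x); 
for o,e in zip(obs,res(r.x).reshape(-1,2)):print(o[0],o[2],e.round(2))
print('mouth',w(r.x,(-.065,0,.185)))
for q in [(0,.137,.192),(0,-.137,.192),(0,.0925,.185),(0,-.0925,.185)]:
  print(q,'T',((w2p('top',w(r.x,q))-[260,105])*4).round(),'S',((w2p('scene',w(r.x,q))-[170,190])*3).round())
cc=[(.06,.105),(.06,-.105),(-.06,-.105),(-.06,.105)]
co=[('top',T(475,361)),('top',T(700,319)),('top',T(727,446)),('top',T(502,492))]
so=[('scene',S(45,221)),('scene',S(33,108)),('scene',S(249,56)),('scene',S(273,159))]
# order: top (475,361)=far,+y ; (700,319) far,-y ; near,-y ; near,+y ; scene far=-bottom
so=[('scene',S(273,159)),('scene',S(45,221)),('scene',S(33,108)),('scene',S(249,56))]
def resc(p): return np.concatenate([w2p(n,w(p,(x,y,.004)))-np.array(o) for obs_ in (co,so) for (n,o),(x,y) in zip(obs_,cc)])
rc=least_squares(resc,[.55,-.25,.1]); print('card',rc.x,resc(rc.x).round(1))
# rib top center check
for n,q in(('top',(260,105,4)),('scene',(170,190,3))):
  for dx in(.03,-.03):print(n,((w2p(n,w(rc.x,(dx,0,.046)))-q[:2])*q[2]).round())
E
python3 fit.py
```

```text
stand [0.70455724 0.01413924 0.1410191 ]
top (-0.255, 0.115, 0) [-0.85  0.33]
top (-0.255, -0.115, 0) [-1.61  0.39]
top (-0.17, 0.09, 0.173) [-0.05 -0.86]
top (-0.17, -0.09, 0.173) [-1.74 -0.81]
top (-0.075, 0.115, 0.042) [-0.84 -0.56]
scene (-0.17, -0.09, 0.173) [-1.24  0.57]
scene (-0.17, 0.09, 0.173) [-0.35  0.07]
scene (-0.255, -0.115, 0.042) [-1.45 -1.2 ]
scene (-0.255, 0.115, 0.042) [-0.47 -1.12]
mouth [np.float64(0.6402024753715849), np.float64(0.005003347959838223), 0.185]
(0, 0.137, 0.192) T [ 55. 119.] S [735. 229.]
(0, -0.137, 0.192) T [391.  81.] S [360. 309.]
(0, 0.0925, 0.185) T [110. 115.] S [674. 245.]
(0, -0.0925, 0.185) T [336.  90.] S [423. 299.]
card [ 0.48231528 -0.32622933  0.21803948] [-1.1 -0.2 -0.3 -0.6 -0.1  0.3 -1.2 -0.2 -0.2  0.3 -0.6 -0.  -0.9 -0.2
 -0.5 -0.9]
top [600. 366.]
top [614. 433.]
scene [144. 142.]
scene [134.  85.]
```

```bash
python3 - <<'E'
from h import *
print('bottle',p2w('top',260+578/4,105+188/4,.15),p2w('scene',170+150/3,190+240/3,.15))
E
python3 -m crank '[[1,0.067,0.0744,0,-0.027],[1,0.067,0.0744,0,-0.027],[1,0.067,0.0744,0,-0.027],[1,0.067,0.0744,0,-0.027],[1,0.067,0.0744,0,-0.027],[1,0.067,0.0744,0,-0.027],[1,0.067,0.0744,0,-0.027],[1,0.067,0.0744,0,-0.027]]' 20; python3 -c "
from h import *
snap('scene','s1');snap('top','t1');o=arm.observe();print(o['position'],o['ee_rot'],o['force'])"
```

```text
bottle [ 0.64889532 -0.2809401   0.15      ] [ 0.64600994 -0.28049961  0.15      ]
clock: 0.77
position: [0.4835, -0.3246, 0.2204]
ee_rot: [-3.123, -0.339, 0.001]
force: [0.3, 0.3, -0.1]
width: 1.002
[ 0.48812085 -0.31860716  0.22025207] [-3.1176396  -0.35636572 -0.00398433] [ 0.26706386  0.61443165 -0.67600997]
```

```bash
python3 -m crank '[[1,0,0,0,0],[1,0,0,0,0],[1,0,0,-0.05,0],[1,0,0,-0.1,0],[1,0,0,-0.1,0],[1,0,0,-0.06,0],[1,0,0,-0.02,0],[1,0,0,0,0]]' 20; python3 -c "
from h import *
snap('scene','s2');snap('top','t2');o=arm.observe();print(o['position'],o['ee_rot'],o['force'])
crop('s2','s2c',150,140,310,280,5)"
```

```text
clock: 1.53
position: [0.4804, -0.3271, 0.0868]
ee_rot: [-3.122, -0.337, 0.006]
force: [-0.7, -0.2, 0.9]
width: 1.0
[ 0.48291821 -0.32773943  0.08986381] [3.12215217e+00 3.38671079e-01 1.47740822e-03] [-0.79232754 -0.40085171  0.19912415]
```

View pics/s2c.png

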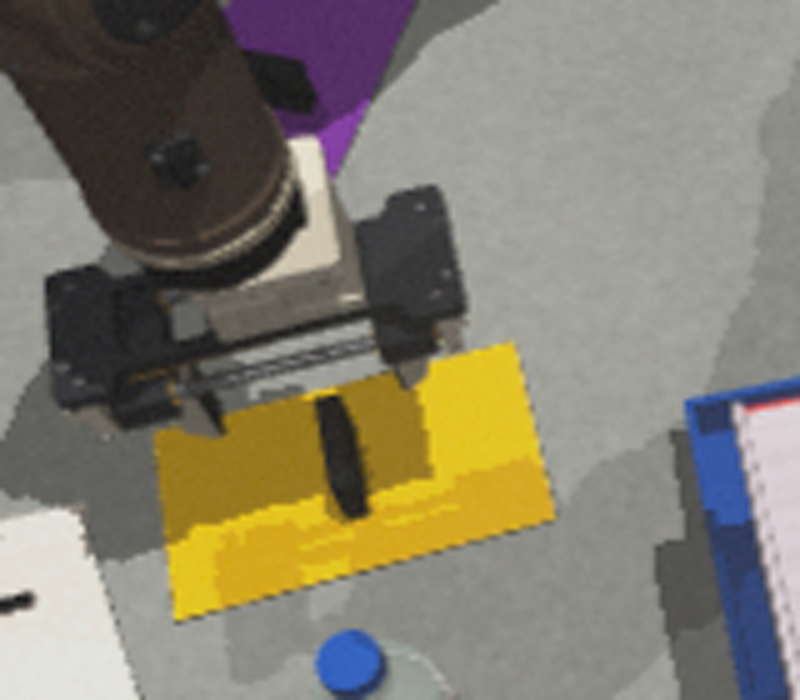

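The jaws straddle the rib, with fingers at about (205,420) and (405,380) in the crop. I'll go down and close.

```bash
python3 -m crank '[[1,0,0,-0.06,0],[1,0,0,-0.05,0],[1,0,0,-0.03,0],[1,0,0,-0.015,0],[1,0,0,0,0],[1,0,0,0,0],[0,0,0,0,0],[0,0,0,0,0]]' 20
python3 -m crank '[[0,0,0,0,0],[0,0,0,0,0],[0,0,0,0,0],[0,0,0,0,0],[0,0,0,0,0],[0,0,0,0,0],[0,0,0,0.005,0],[0,0,0,0.01,0]]' 20;  python3 -c "
from h import *
snap('scene','s3');o=arm.observe();print(o['position'],o['ee_rot'],o['force'])
crop('s3','s3c',150,140,310,280,5)"
```

```text
clock: 2.3
position: [0.4834, -0.3268, 0.0278]
ee_rot: [3.122, 0.341, 0.002]
force: [-0.0, -0.4, 0.1]
width: 0.904
clock: 2.97
position: [0.4824, -0.3262, 0.0324]
ee_rot: [-3.123, -0.341, 0.001]
force: [-0.7, 0.1, -0.2]
width: 0.324
[ 0.48296661 -0.32655743  0.03348695] [3.12268060e+00 3.40929489e-01 6.02423692e-04] [ 0.31605418 -0.07015567  1.13741288]
```

View pics/s3c.png

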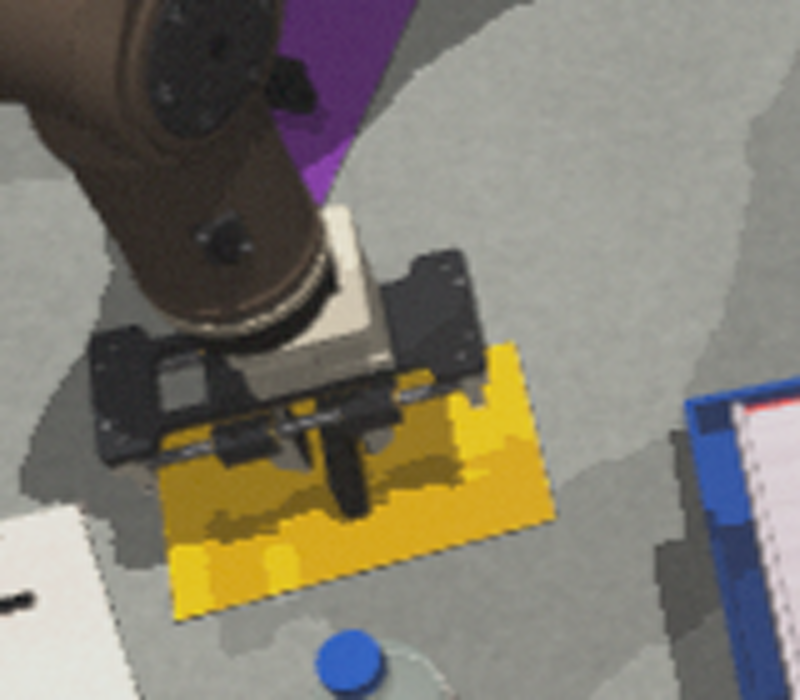

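The fingers are still closing, so I raised too early. I'll go back down and wait.

```bash
python3 -m crank '[[0,0,0,-0.015,0],[0,0,0,0,0],[0,0,0,0,0],[0,0,0,0,0],[0,0,0,0,0],[0,0,0,0,0],[0,0,0,0,0],[0,0,0,0,0]]' 20;  python3 -c "
from h import *
o=arm.observe();print(o['position'],o['ee_rot'],o['force'])"
```

```text
clock: 3.68
position: [0.4827, -0.3264, 0.0266]
ee_rot: [3.123, 0.341, -0.0]
force: [-0.1, 0.0, -2.1]
width: 0.151
[ 0.48271223 -0.32637913  0.02662863] [ 3.12299172e+00  3.41126604e-01 -5.25067963e-05] [-0.07147029  0.01640199 -2.12381799]
```

```bash
python3 -m crank '[[0,0,0,0.03,0],[0,0,0,0.07,0],[0,0,0,0.1,0],[0,0,0,0.1,0],[0,0,0,0.1,0],[0,0,0,0.1,0],[0,0,0,0.08,0],[0,0,0,0.05,0]]' 20;  python3 -c "
from h import *
snap('scene','s4');o=arm.observe();print(o['position'],o['ee_rot'],o['force'])
crop('s4','s4c',120,80,320,230,4)"
```

```text
clock: 4.35
position: [0.4835, -0.3268, 0.2841]
ee_rot: [3.12, 0.341, 0.008]
force: [-0.1, -0.2, -0.4]
width: 0.152
[ 0.48462854 -0.32748038  0.28685374] [3.11738172 0.34025977 0.01255985] [ 1.42955865 -0.60397524  2.13341692]
```

View pics/s4c.png

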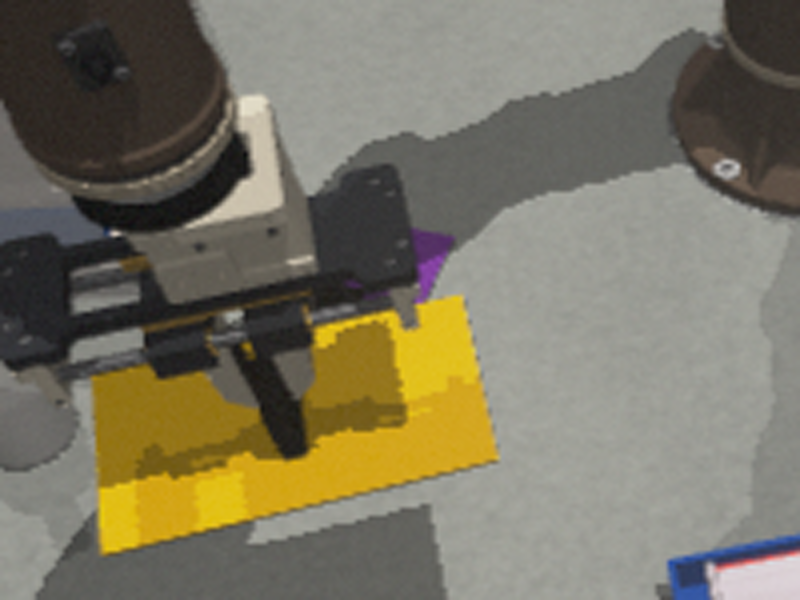

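The card hangs level in the grip. I'll move it over to the bowl.

```bash
python3 -m crank '[[0,0.015,0.03,0,-0.009],[0,0.03,0.064,0,-0.009],[0,0.04,0.084,0,-0.009],[0,0.04,0.084,0,-0.009],[0,0.04,0.084,0,-0.009],[0,0.04,0.084,0,-0.009],[0,0.04,0.084,0,-0.009],[0,0.04,0.084,0,-0.01]]' 20
python3 -m crank '[[0,0.04,0.084,0,0],[0,0.03,0.064,0,0],[0,0.02,0.044,0,0],[0,0.012,0.026,0,0],[0,0.007,0.0125,0,0],[0,0,0,0,0],[0,0,0,0,0],[0,0,0,0,0]]' 20
python3 -c "
from h import *
snap('scene','s5');snap('top','t5');o=arm.observe();print(o['position'],o['ee_rot'],o['force'])
crop('s5','s5c',240,120,440,270,4);crop('t5','t5c',260,80,380,180,6)"
```

```text
clock: 5.07
position: [0.5968, -0.0855, 0.2794]
ee_rot: [3.134, 0.22, 0.0]
force: [0.5, -1.0, -1.1]
width: 0.151
clock: 5.73
position: [0.64, 0.0028, 0.2789]
ee_rot: [3.133, 0.217, -0.0]
force: [0.4, -0.3, -1.9]
width: 0.15
[0.64002338 0.00315852 0.27882948] [ 3.13325072e+00  2.17769437e-01 -8.54187836e-05] [ 0.29260835  0.16822345 -2.83778961]
```

View pics/s5c.png

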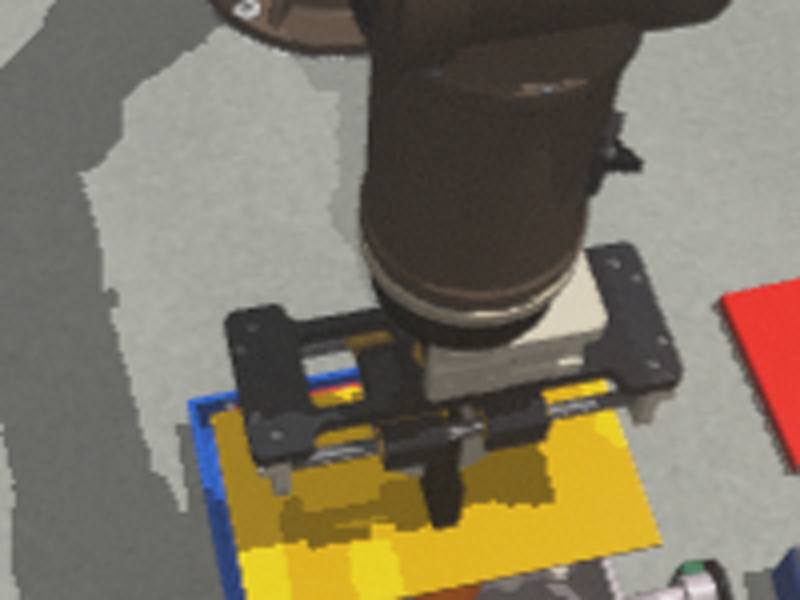

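View pics/t5c.png

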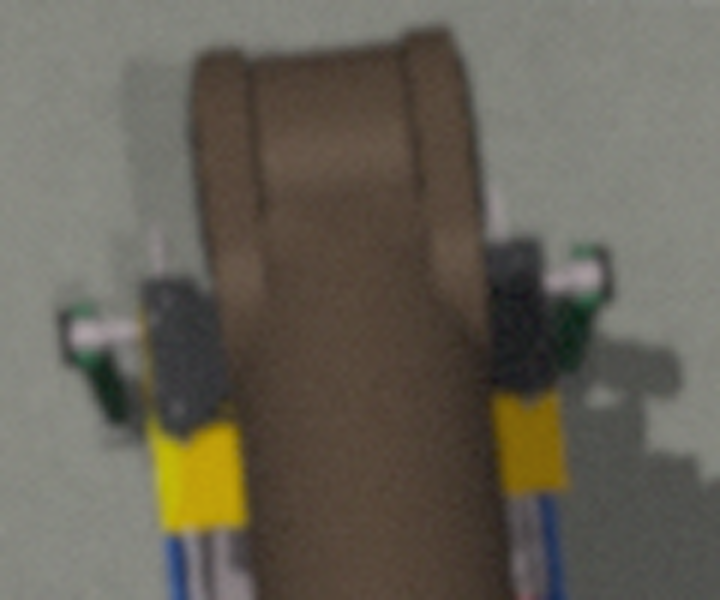

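Run:
```python
from h import *
c,s=np.cos(.139),np.sin(.139)
for n,x,y,sc,x0,y0 in[('scene',.06,.105,4,240,120),('scene',-.06,-.105,4,240,120),('top',-.06,.105,6,260,80),('top',-.06,-.105,6,260,80)]:
    p=[.6403+c*x-s*y,.003+s*x+c*y,.2565]
    print(n,x,y,((w2p(n,p)-[x0,y0])*sc).round())
```

```text
scene 0.06 0.105 [661. 544.]
scene -0.06 -0.105 [208. 414.]
top -0.06 0.105 [160. 530.]
top -0.06 -0.105 [567. 486.]
```

The predicted card corners match the picture within a pixel. I'll go down to just above the mouth, with a small y nudge.

```bash
python3 -m crank '[[0,0,0.005,-0.03,0],[0,0,0,-0.05,0],[0,0,0,-0.04,0],[0,0,0,-0.02,0],[0,0,0,-0.01,0],[0,0,0,0,0],[0,0,0,0,0],[0,0,0,0,0]]' 20
python3 -c "
from h import *
snap('scene','s6');snap('top','t6');o=arm.observe();print(o['position'],o['ee_rot'],o['force'])
crop('s6','s6c',270,180,430,300,5);crop('t6','t6c',260,80,380,180,6)"
```

```text
clock: 6.5
position: [0.641, 0.0069, 0.2198]
ee_rot: [3.134, 0.221, 0.003]
force: [0.7, -0.1, -1.8]
width: 0.152
[0.64084776 0.00699466 0.21963959] [3.13374620e+00 2.21320412e-01 2.46960557e-03] [-0.02823411  0.09932648 -1.97041177]
```

View pics/s6c.png

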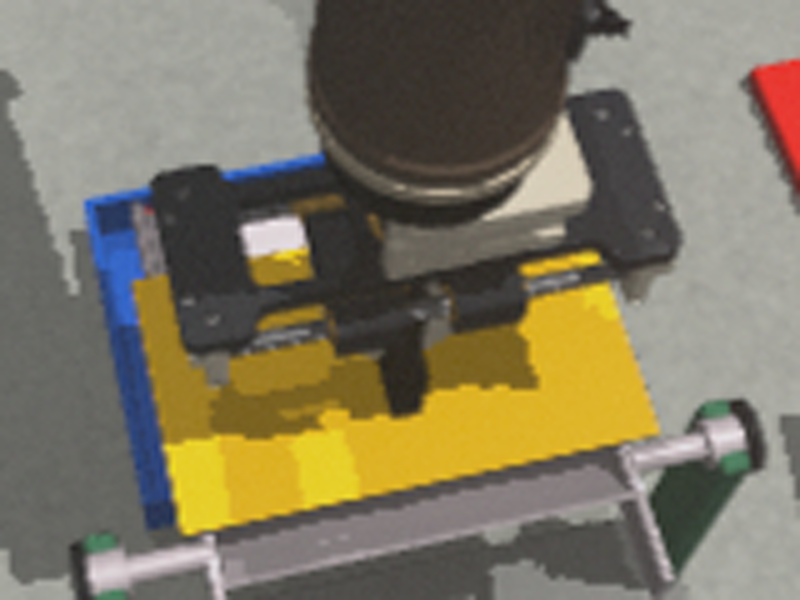

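View pics/t6c.png

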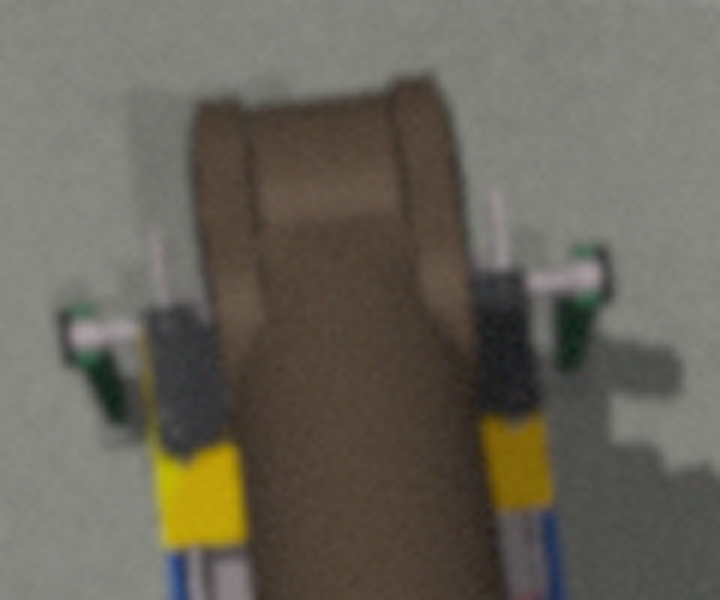

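```bash
python3 -m crank '[[0,0,-0.002,-0.005,0],[0,0,0,-0.005,0],[0,0,0,-0.005,0],[0,0,0,-0.004,0],[0,0,0,0,0],[0,0,0,0,0],[0,0,0,0,0],[0,0,0,0,0]]' 20
python3 -c "
from h import *
o=arm.observe();print(o['position'],o['ee_rot'],o['force'],o['ft_torque'])"
```

```text
clock: 7.27
position: [0.6404, 0.0062, 0.2111]
ee_rot: [3.134, 0.221, 0.0]
force: [-0.1, -0.3, -1.0]
width: 0.152
[0.6403958  0.00622405 0.21106343] [3.13376167e+00 2.21424411e-01 1.85080831e-04] [-0.09518313 -0.28757147 -0.98438908] [ 0.00670819  0.04334841 -0.00454298]
```

```bash
python3 -m crank '[[0,0,0,-0.002,0],[0,0,0,-0.002,0],[0,0,0,0,0],[0,0,0,0,0],[0,0,0,0,0],[0,0,0,0,0],[0,0,0,0,0],[0,0,0,0,0]]' 20
python3 -c "
from h import *
snap('scene','s7');snap('top','t7');o=arm.observe();print(o['position'],o['ee_rot'],o['force'],o['ft_torque'])
crop('s7','s7c',270,180,430,300,5);crop('t7','t7c',260,80,380,180,6)"
```

```text
clock: 7.93
position: [0.64, 0.0062, 0.2101]
ee_rot: [3.134, 0.221, -0.0]
force: [-4.4, -0.4, 5.9]
width: 0.149
[0.63995682 0.00614361 0.21007271] [ 3.13368725e+00  2.21316644e-01 -4.13937533e-04] [-4.19289257 -0.65864979  5.48640444] [-0.04248047  0.83203304 -0.01108824]
```

View pics/s7c.png

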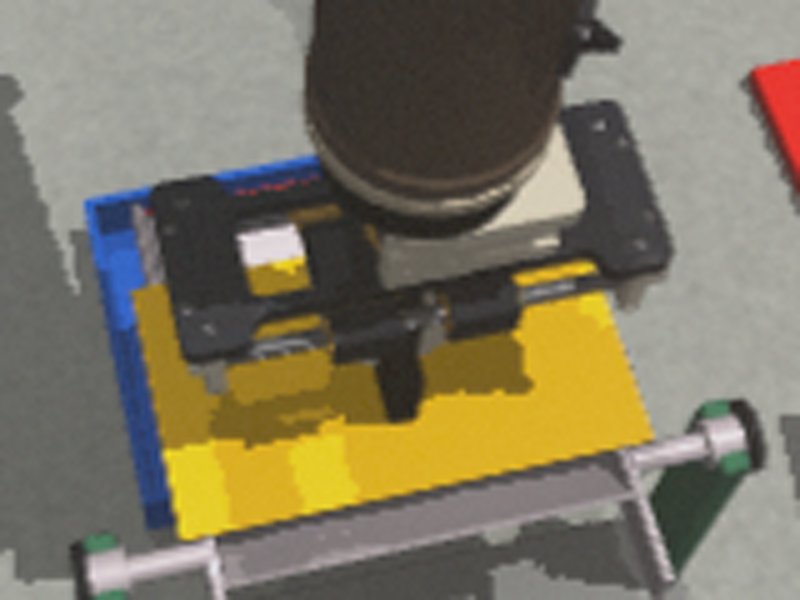

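View pics/t7c.png

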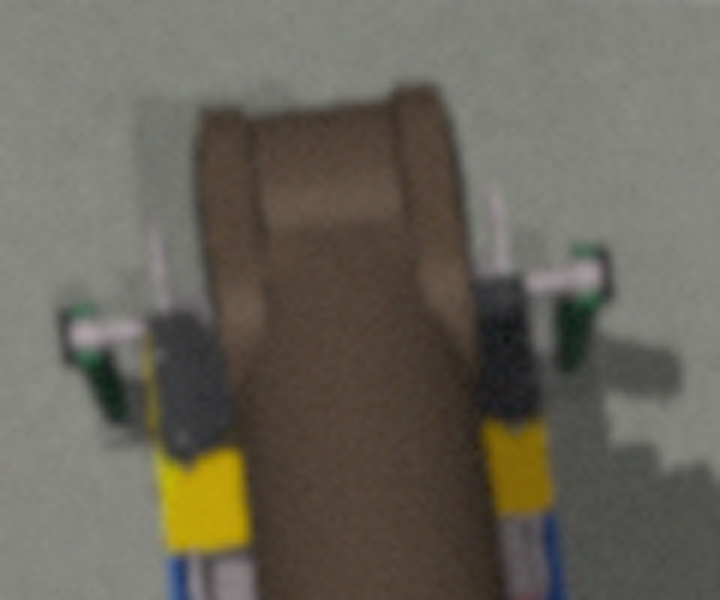

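Run:
```python
from h import *
from scipy.optimize import least_squares
obs=[('scene',(270+652/5,180+437/5),(.06,.105)),('scene',(270+180/5,180+541/5),(.06,-.105)),('scene',(270+133/5,180+288/5),(-.06,-.105)),
('top',(260+167/6,80+553/6),(-.06,.105)),('top',(260+554/6,80+512/6),(-.06,-.105))]
def res(p):
    c,s=np.cos(p[2]),np.sin(p[2])
    return np.concatenate([w2p(n,[p[0]+c*x-s*y,p[1]+s*x+c*y,.188])-o for n,o,(x,y) in obs])
r=least_squares(res,[.64,0,.14]);print(r.x,res(r.x).round(1))
```

```text
[0.63945615 0.00706458 0.14491809] [ 0.3 -0.  -0.1 -0.3 -1.  -0.2 -0.6 -0.  -0.4 -0.7]
```

The card is centred within about 2 mm and pressed at about 7 N. I'll start tipping along the hinge arc.

```bash
python3 -m crank '[[0,-0.0016,-0.0002,-0.005,0],[0,-0.0016,-0.0002,-0.005,0],[0,-0.0016,-0.0002,-0.005,0],[0,-0.0016,-0.0002,-0.005,0],[0,-0.0016,-0.0002,-0.005,0],[0,0,0,0,0],[0,0,0,0,0],[0,0,0,0,0]]' 20
python3 -c "
from h import *
snap('scene','s8');o=arm.observe();print(o['position'],o['ee_rot'],o['force'],o['ft_torque'])
crop('s8','s8c',270,180,430,300,5)"
```

```text
clock: 8.7
position: [0.6363, 0.0056, 0.1999]
ee_rot: [3.134, 0.221, -0.002]
force: [-6.2, -0.8, 6.2]
width: 0.153
[0.63627106 0.00561283 0.1998986 ] [ 3.13353195e+00  2.21242096e-01 -2.10219260e-03] [-5.80585107 -0.77611952  6.38287831] [-0.10128148  1.28331228  0.07177492]
```

View pics/s8c.png

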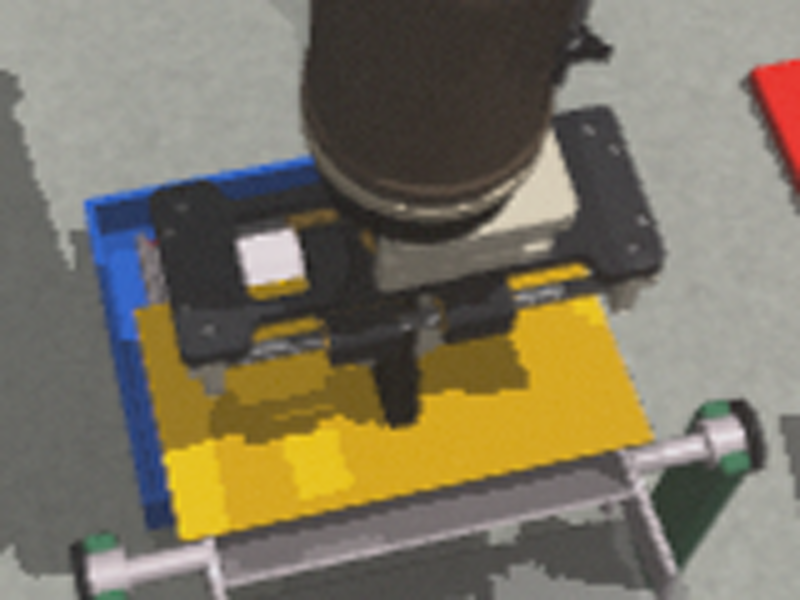

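```bash
python3 -m crank '[[0,-0.0015,-0.0002,-0.005,0],[0,-0.0015,-0.0002,-0.005,0],[0,-0.0015,-0.0002,-0.005,0],[0,-0.0015,-0.0002,-0.005,0],[0,-0.0015,-0.0002,-0.006,0],[0,0,0,0,0],[0,0,0,0,0],[0,0,0,0,0]]' 20
python3 -c "
from h import *
snap('scene','s9');snap('top','t9');o=arm.observe();print(o['position'],o['ee_rot'],o['force'],o['ft_torque'])
crop('s9','s9c',270,180,430,300,5)"
```

```text
clock: 9.42
position: [0.6338, 0.0052, 0.1896]
ee_rot: [3.134, 0.221, -0.001]
force: [-4.4, -0.6, 5.8]
width: 0.15
[0.6337554  0.00523927 0.1896092 ] [ 3.13356305e+00  2.21197654e-01 -5.49713149e-04] [-4.88553051 -1.25794538  5.0801781 ] [-0.1508487   0.91117157  0.01141073]
```

View pics/s9c.png

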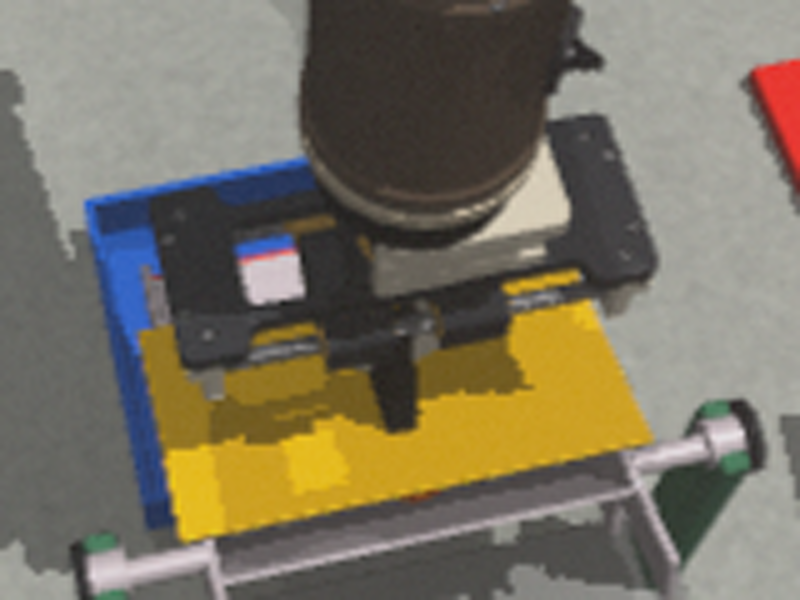

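```bash
python3 -m crank '[[0,-0.0005,0,-0.004,0],[0,-0.0005,0,-0.004,0],[0,0,0,-0.004,0],[0,0,0,-0.004,0],[0,0,0,-0.004,0],[0,0,0,-0.003,0],[0,0,0,0,0],[0,0,0,0,0]]' 20
python3 -c "
from h import *
snap('scene','s10');o=arm.observe();print(o['position'],o['ee_rot'],o['force'],o['ft_torque'])
crop('s10','s10c',270,160,430,280,5)"
```

```text
clock: 10.18
position: [0.6328, 0.0051, 0.1802]
ee_rot: [3.133, 0.221, -0.002]
force: [-5.7, -0.6, 7.0]
width: 0.153
[0.63281544 0.0051013  0.18025381] [ 3.13346959e+00  2.21048317e-01 -2.37049740e-03] [-6.83386034 -1.04649059  6.55677301] [-0.18241965  1.32897206  0.0487296 ]
```

View pics/s10c.png

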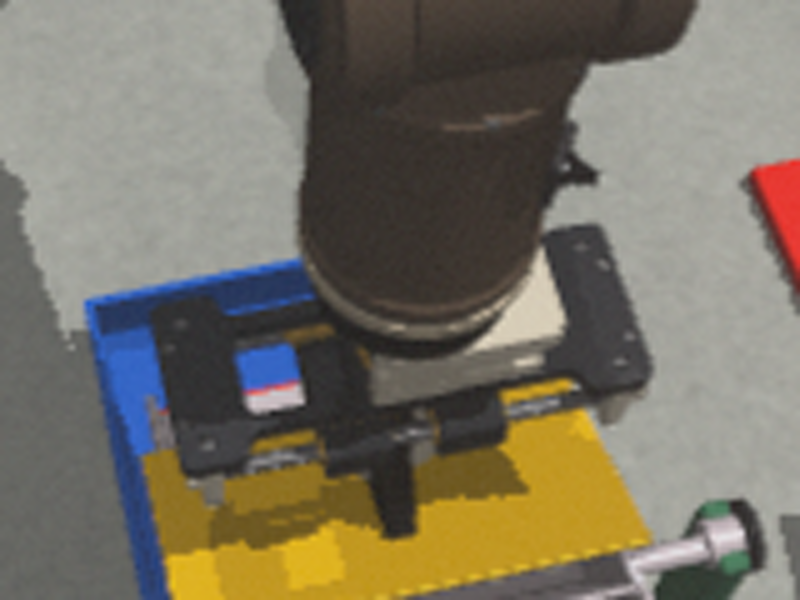

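Tip is about 0.45 rad and the contact force is nearly normal to the card, so nothing is slipping. Going a bit further.

```bash
python3 -m crank '[[0,0,0,-0.004,0],[0,0.0005,0,-0.004,0],[0,0.0005,0,-0.004,0],[0,0.0005,0,-0.004,0],[0,0.0005,0,-0.004,0],[0,0,0,0,0],[0,0,0,0,0],[0,0,0,0,0]]' 20
python3 -c "
from h import *
snap('scene','s11');snap('top','t11');o=arm.observe();print(o['position'],o['ee_rot'],o['force'],o['ft_torque'])
crop('s11','s11c',270,160,430,280,5);crop('t11','t11c',260,120,380,220,6)"
```

```text
clock: 10.9
position: [0.6331, 0.0051, 0.172]
ee_rot: [3.134, 0.221, -0.004]
force: [-6.9, 0.1, 5.9]
width: 0.148
[0.63311025 0.00514715 0.17202249] [ 3.13349058  0.22124265 -0.00407978] [-7.81932769 -0.02276374  5.74058189] [-0.14272642  1.58933012 -0.05853059]
```

View pics/s11c.png

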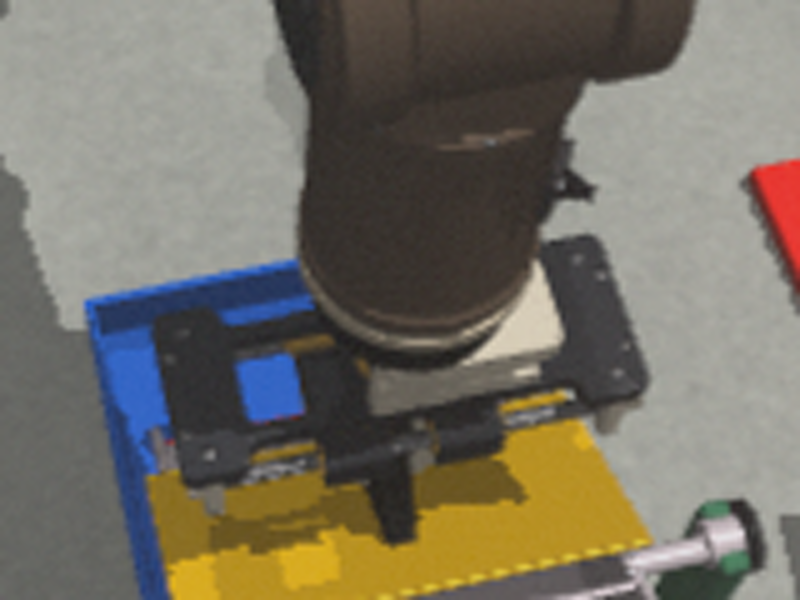

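View pics/t11c.png

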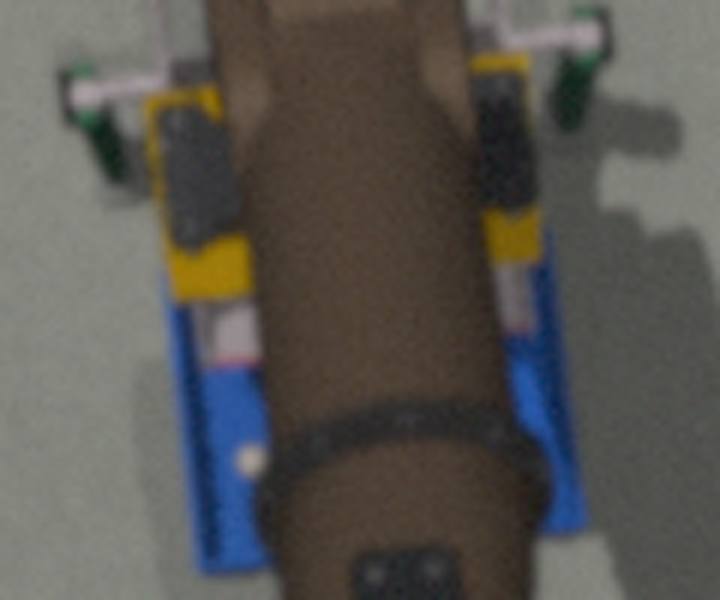

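One ball is already in the tray, at (250,460) in the top crop. I'll tip slightly more and wait.

```bash
python3 -m crank '[[0,0.0006,0,-0.003,0],[0,0.0006,0,-0.003,0],[0,0,0,0,0],[0,0,0,0,0],[0,0,0,0,0],[0,0,0,0,0],[0,0,0,0,0],[0,0,0,0,0]]' 20
python3 -m crank '[[0,0.0006,0,-0.003,0],[0,0.0006,0,-0.003,0],[0,0,0,0,0],[0,0,0,0,0],[0,0,0,0,0],[0,0,0,0,0],[0,0,0,0,0],[0,0,0,0,0]]' 20
python3 -c "
from h import *
snap('scene','s12');snap('top','t12');o=arm.observe();print(o['position'],o['ee_rot'],o['force'],o['ft_torque'])
crop('s12','s12c',270,160,430,280,5);crop('t12','t12c',260,120,380,220,6)"
```

```text
clock: 11.67
position: [0.6334, 0.0052, 0.1696]
ee_rot: [3.134, 0.221, -0.005]
force: [-8.3, -0.1, 7.3]
width: 0.152
clock: 12.33
position: [0.6338, 0.0052, 0.1672]
ee_rot: [3.134, 0.221, -0.005]
force: [-9.2, 0.6, 6.2]
width: 0.151
[0.63377201 0.00523292 0.16717353] [ 3.13364662  0.22123571 -0.00492848] [-8.12536518 -0.2115865   7.13414977] [-0.10442308  1.77041387  0.05631452]
```

View pics/s12c.png

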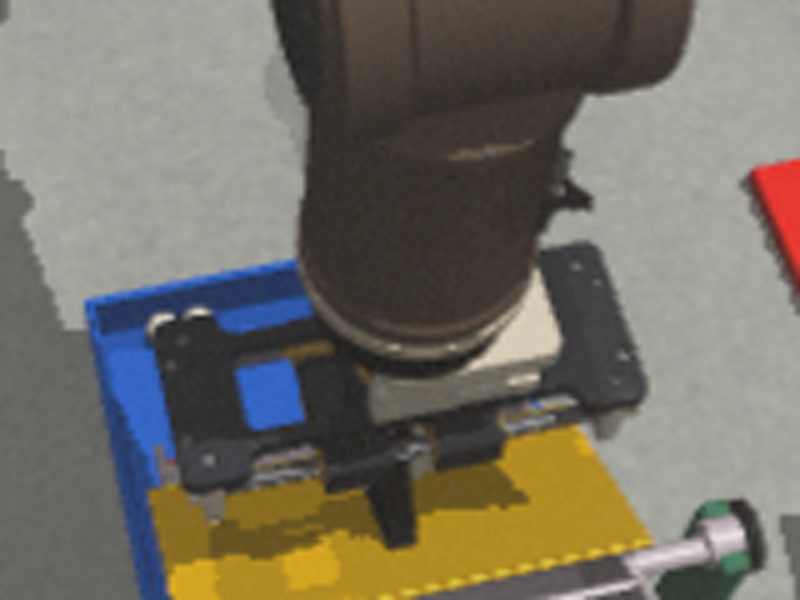

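View pics/t12c.png

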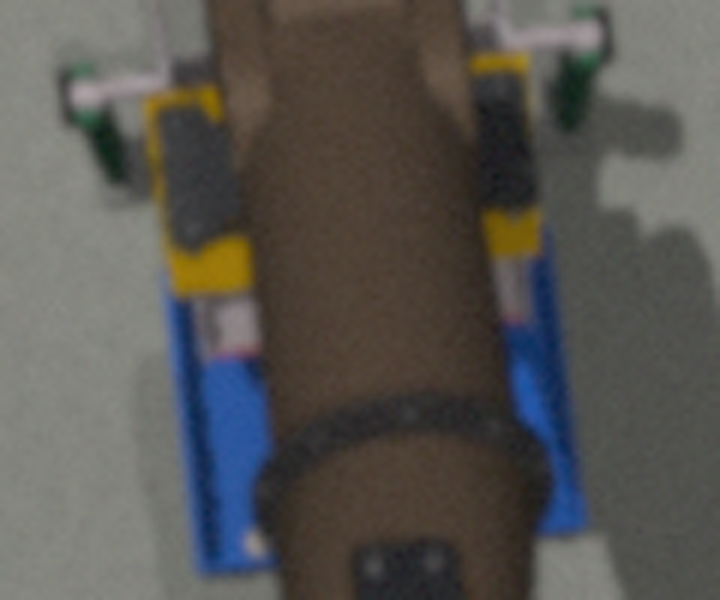

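At least three balls are in the tray: scene crop (162,322) and (198,316), and top crop (258,542). I'll hold for longer.

```bash
python3 -m crank '[[0,0.0008,0,-0.004,0],[0,0.0008,0,-0.004,0],[0,0,0,0,0],[0,0,0,0,0],[0,0,0,0,0],[0,0,0,0,0],[0,0,0,0,0],[0,0,0,0,0]]' 20
python3 -m crank '[[0,0,0,0,0],[0,0,0,0,0],[0,0,0,0,0],[0,0,0,0,0],[0,0,0,0,0],[0,0,0,0,0],[0,0,0,0,0],[0,0,0,0,0]]' 20
python3 -m crank '[[0,0,0,0,0],[0,0,0,0,0],[0,0,0,0,0],[0,0,0,0,0],[0,0,0,0,0],[0,0,0,0,0],[0,0,0,0,0],[0,0,0,0,0]]' 20
python3 -c "
from h import *
snap('scene','s13');snap('top','t13');o=arm.observe();print(o['position'],o['ee_rot'],o['force'],o['ft_torque'])
crop('s13','s13c',270,160,430,280,5);crop('t13','t13c',260,120,380,220,6)"
```

```text
clock: 13.1
position: [0.6344, 0.0053, 0.1639]
ee_rot: [3.134, 0.221, -0.005]
force: [-8.1, -0.2, 6.0]
width: 0.151
clock: 13.77
position: [0.6344, 0.0053, 0.1639]
ee_rot: [3.134, 0.221, -0.005]
force: [-8.7, 0.3, 6.4]
width: 0.15
clock: 14.43
position: [0.6344, 0.0053, 0.1639]
ee_rot: [3.134, 0.221, -0.005]
force: [-8.1, -0.0, 7.2]
width: 0.149
[0.63442204 0.00532229 0.16393497] [ 3.13366584  0.22142351 -0.00492376] [-8.46887134 -0.5377585   6.20177249] [ 0.00800991  1.71231256 -0.01972914]
```

View pics/s13c.png

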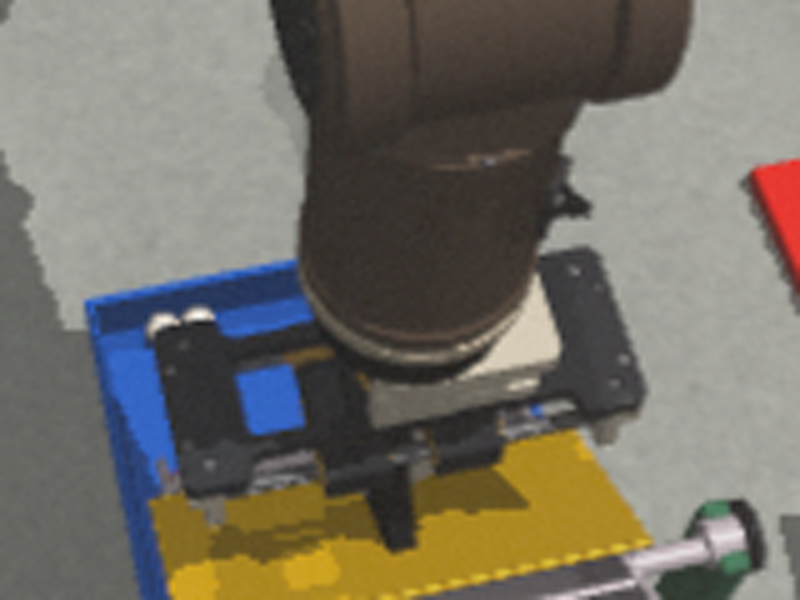

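View pics/t13c.png

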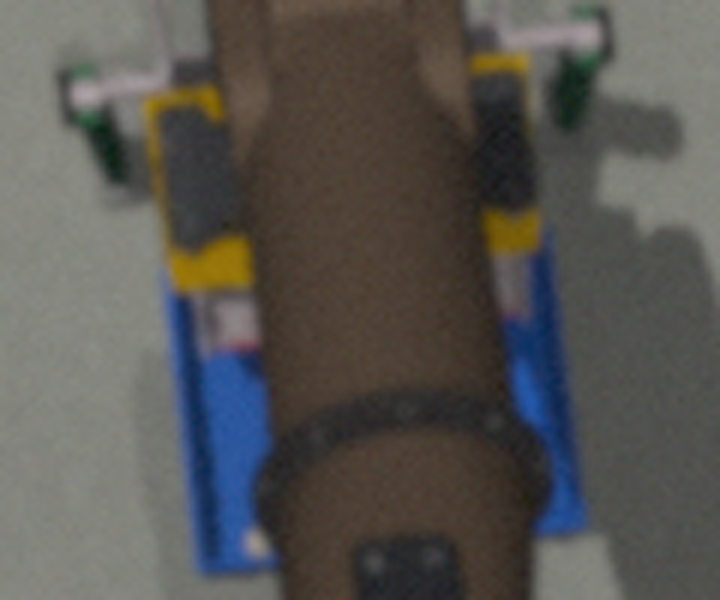

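At about 0.67 rad, three balls are visible in the tray: scene crop (162,325) and (198,318), and top crop (255,542). The fourth is probably hidden under the arm. I'll ease back along the reversed arc.

```bash
python3 -m crank '[[0,-0.0008,0,0.005,0],[0,-0.0008,0,0.005,0],[0,-0.0008,0,0.005,0],[0,-0.0008,0,0.005,0],[0,-0.0008,0,0.005,0],[0,-0.0007,0,0.005,0],[0,-0.0006,0,0.005,0],[0,-0.0006,0,0.005,0]]' 20
python3 -m crank '[[0,0,0,0.005,0],[0,0,0,0.005,0],[0,0.0004,0,0.005,0],[0,0.0006,0,0.005,0],[0,0.0008,0,0.005,0],[0,0.001,0,0.005,0],[0,0.0012,0,0.005,0],[0,0.0014,0.0002,0.005,0]]' 20
python3 -c "
from h import *
snap('scene','s14');snap('top','t14');o=arm.observe();print(o['position'],o['ee_rot'],o['force'],o['ft_torque'])
crop('s14','s14c',270,160,430,280,5);crop('t14','t14c',260,120,380,220,6)"
```

```text
clock: 15.2
position: [0.6338, 0.0052, 0.18]
ee_rot: [3.134, 0.221, 0.0]
force: [-1.8, -1.0, 0.3]
width: 0.153
clock: 15.87
position: [0.636, 0.0056, 0.1961]
ee_rot: [-3.134, -0.222, -0.0]
force: [-2.3, 0.3, -0.2]
width: 0.152
[0.63632391 0.00562008 0.19630232] [-3.13368925e+00 -2.21506837e-01 -1.29291115e-03] [-1.13047039 -0.63765924  1.1139836 ] [-0.00259998  0.54153893  0.05119859]
```

View pics/s14c.png

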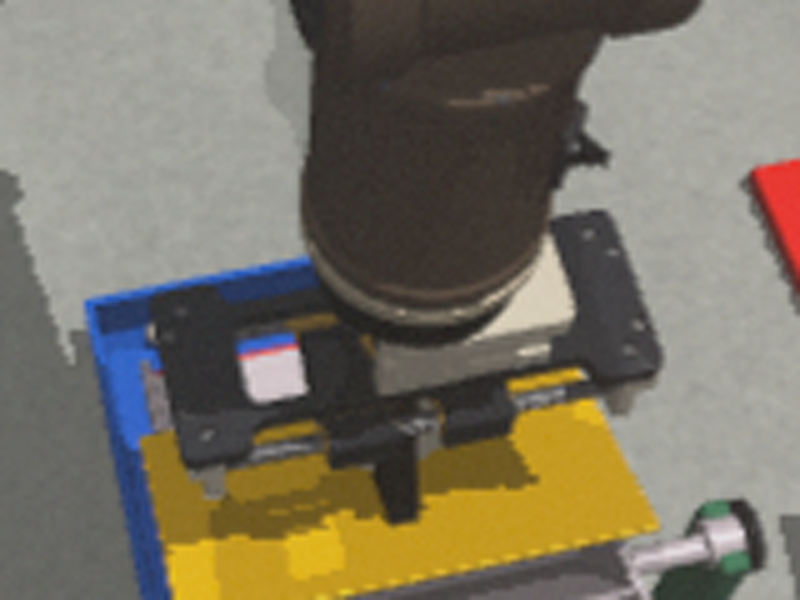

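View pics/t14c.png

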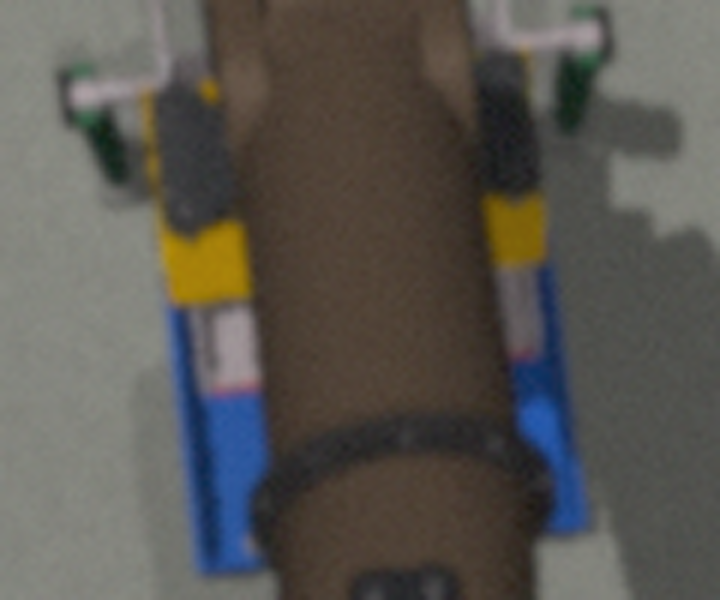

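```bash
python3 -m crank '[[0,0.0014,0.0002,0.005,0],[0,0.0014,0.0002,0.005,0],[0,0.0014,0.0002,0.005,0],[0,0.0014,0.0002,0.005,0],[0,0.0014,0.0002,0.005,0],[0,0.0014,0.0002,0.005,0],[0,0.0014,0.0002,0.004,0],[0,0,0,0.002,0]]' 20
python3 -c "
from h import *
snap('scene','s15');o=arm.observe();print(o['position'],o['ee_rot'],o['force'],o['ft_torque'])
crop('s15','s15c',270,160,430,280,5)"
```

```text
clock: 16.63
position: [0.6401, 0.006, 0.2106]
ee_rot: [3.134, 0.221, 0.001]
force: [-1.7, -0.2, 0.2]
width: 0.154
[0.64014606 0.00603052 0.21066267] [3.13373356e+00 2.21296899e-01 1.03100679e-03] [-1.25206067 -0.05725122  0.75264745] [ 0.00774499  0.55299315 -0.01678598]
```

View pics/s15c.png

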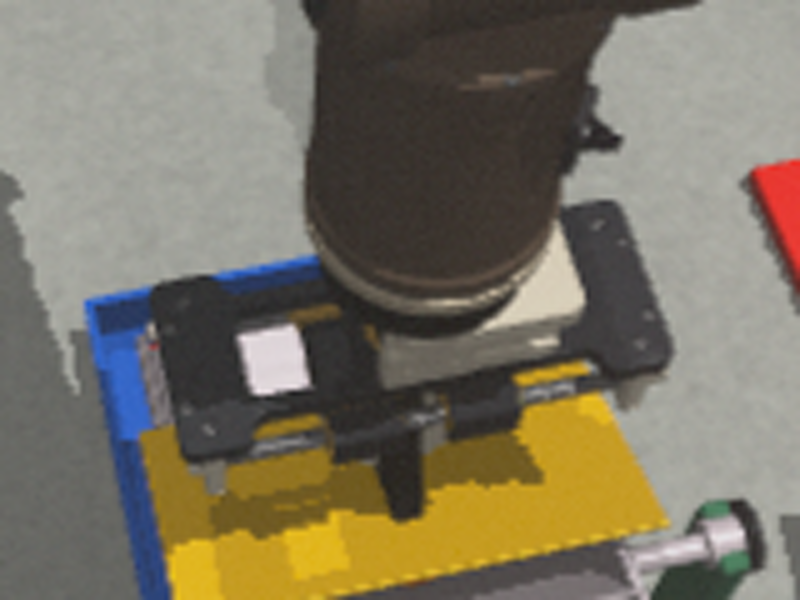

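```bash
python3 -m crank '[[0,0.0005,0,0.005,0],[0,0.0005,0,0.005,0],[0,0,0,0.005,0],[0,0,0,0.005,0],[0,0,0,0.005,0],[0,0,0,0.005,0],[0,0,0,0.005,0],[0,0,0,0.005,0]]' 20
python3 -m crank '[[0,0,0,0.01,0],[0,0,0,0.02,0],[0,0,0,0.04,0],[0,0,0,0.05,0],[0,0,0,0.04,0],[0,0,0,0.02,0],[0,0,0,0,0],[0,0,0,0,0]]' 20
python3 -c "
from h import *
snap('scene','s16');snap('top','t16');o=arm.observe();print(o['position'],o['ee_rot'],o['force'],o['ft_torque'])
crop('s16','s16c',250,130,430,270,4);crop('t16','t16c',260,80,380,180,6)"
```

```text
clock: 17.35
position: [0.6403, 0.0061, 0.2265]
ee_rot: [3.134, 0.221, 0.0]
force: [-1.2, -1.0, 0.7]
width: 0.148
clock: 18.02
position: [0.6403, 0.0061, 0.2982]
ee_rot: [3.134, 0.221, 0.001]
force: [-0.7, -0.1, -2.6]
width: 0.149
[0.63970736 0.00594106 0.29698657] [ 3.13365839e+00  2.21396828e-01 -2.92057124e-03] [ 0.44639077 -0.13838393 -0.76605177] [ 0.00255024 -0.0168451   0.06283902]
```

View pics/s16c.png

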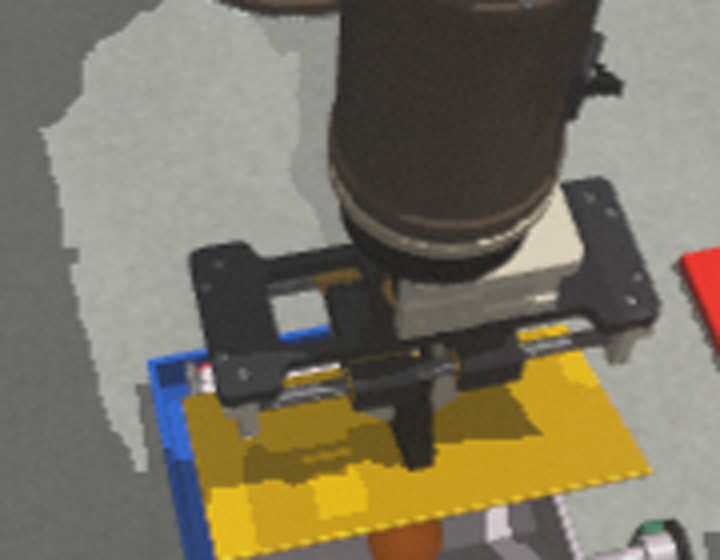

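The bowl is released with the orange ball inside at (405,540). I'll carry the card back and look at the bowl once it's clear.

```bash
python3 -m crank '[[0,-0.015,-0.03,0,0],[0,-0.03,-0.064,0,0],[0,-0.04,-0.084,0,0],[0,-0.04,-0.084,0,0],[0,-0.04,-0.084,0,0],[0,-0.04,-0.084,0,0],[0,-0.04,-0.084,0,0],[0,-0.04,-0.084,0,0]]' 20
python3 -m crank '[[0,-0.04,-0.084,0,0],[0,-0.03,-0.064,0,0],[0,-0.025,-0.044,0,0],[0,-0.02,-0.036,0,0],[0,-0.01,-0.02,0,0],[0,0,0,0,0],[0,0,0,0,0],[0,0,0,0,0]]' 20
python3 -c "
from h import *
snap('scene','s17');snap('top','t17');o=arm.observe();print(o['position'],o['ee_rot'],o['force'],o['ft_torque'])
crop('s17','s17c',120,70,430,300,2.5);crop('t17','t17c',260,105,450,235,4)"
```

```text
clock: 18.78
position: [0.524, -0.2354, 0.2976]
ee_rot: [-3.134, -0.22, 0.002]
force: [0.8, -0.8, -1.3]
width: 0.149
clock: 19.45
position: [0.4769, -0.3309, 0.298]
ee_rot: [-3.133, -0.224, -0.0]
force: [1.6, 0.8, -1.5]
width: 0.151
[ 0.47706701 -0.3308951   0.29811351] [-3.13292611e+00 -2.25069975e-01 -2.34535013e-04] [-0.16117847  1.25680665 -1.18750307] [ 0.02185666  0.04094255 -0.01273132]
```

View pics/s17c.png

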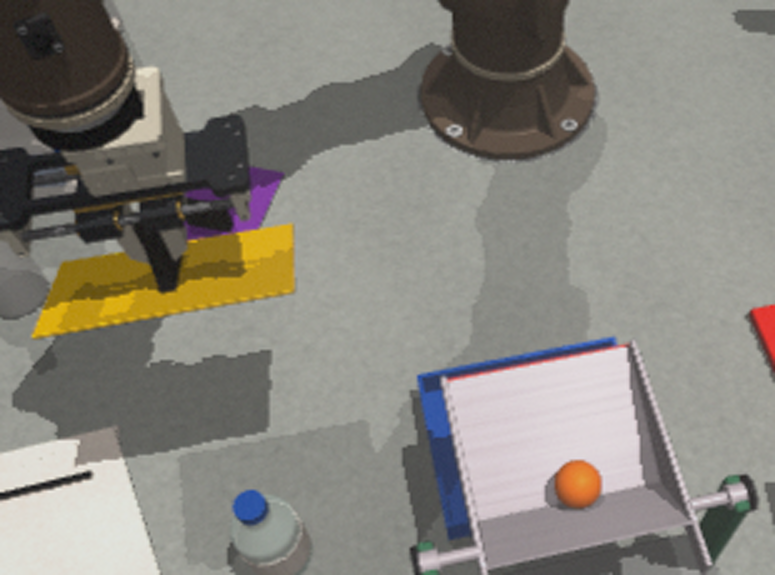

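View pics/t17c.png

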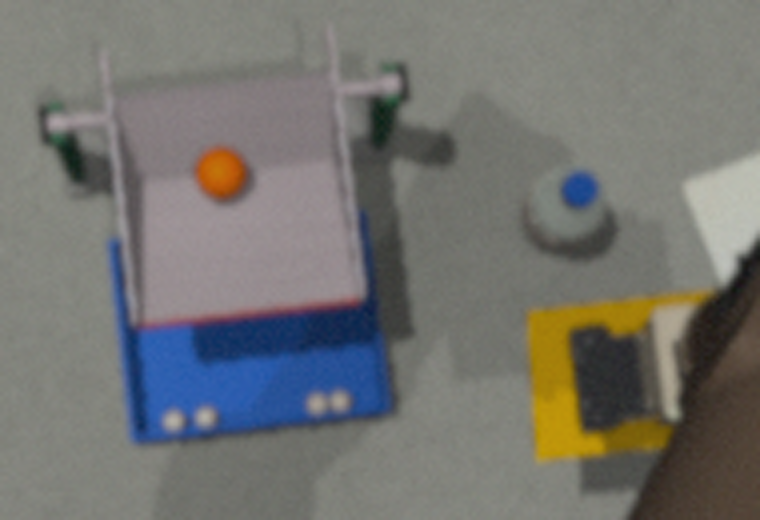

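All four white balls lie in the tray at top crop (174,420), (206,418), (317,404) and (341,402). The big ball is in the level bowl. The card hangs tilted in the grip, near edge down, so I'll lower it with a lighter grip and let the bench flatten it.

```bash
python3 -m crank '[[0,0,0,-0.04,0],[0,0,0,-0.09,0],[0,0,0,-0.1,0],[0,0,0,-0.1,0],[0,0,0,-0.1,0],[0,0,0,-0.07,0],[0,0,0,-0.04,0],[0,0,0,0,0]]' 12
python3 -m crank '[[0,0,0,-0.005,0],[0,0,0,-0.005,0],[0,0,0,-0.01,0],[0,0,0,-0.01,0],[0,0,0,-0.01,0],[0,0,0,-0.01,0],[0,0,0,0,0],[0,0,0,0,0]]' 12
python3 -c "
from h import *
snap('scene','s18');o=arm.observe();print(o['position'],o['ee_rot'],o['force'],o['ft_torque'])
crop('s18','s18c',120,120,300,260,4)"
```

```text
clock: 20.22
position: [0.4746, -0.3299, 0.0784]
ee_rot: [-3.129, -0.224, 0.008]
force: [-1.5, -0.1, -2.2]
width: 0.151
clock: 20.88
position: [0.4761, -0.3323, 0.0621]
ee_rot: [-3.134, -0.221, 0.001]
force: [-0.7, 0.8, -1.5]
width: 0.152
[ 0.47623989 -0.33237943  0.06220805] [-3.13375770e+00 -2.21382497e-01  1.70986046e-04] [ 0.51158016  0.35067943 -2.07875284] [-0.04430512  0.00518857 -0.00802091]
```

View pics/s18c.png

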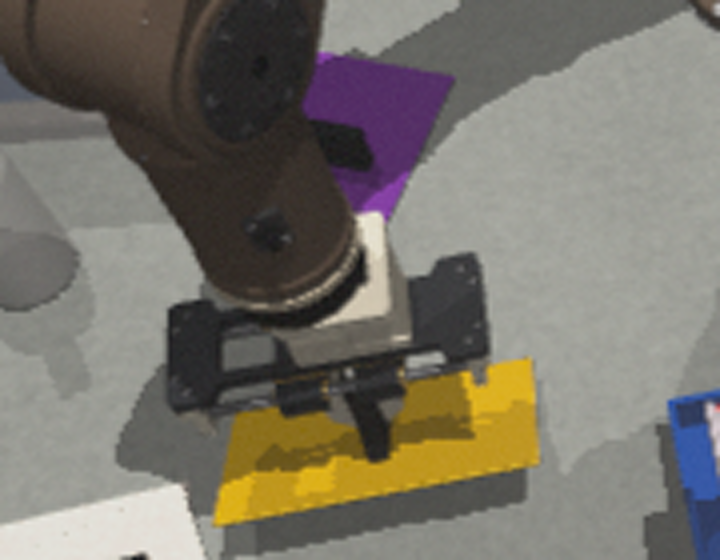

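```bash
python3 -m crank '[[0,0,0,-0.006,0],[0,0,0,-0.006,0],[0,0,0,-0.006,0],[0,0,0,-0.006,0],[0,0,0,-0.006,0],[0,0,0,-0.006,0],[0,0,0,-0.006,0],[0,0,0,-0.006,0]]' 10
python3 -m crank '[[0,0,0,-0.006,0],[0,0,0,-0.006,0],[0,0,0,-0.006,0],[0,0,0,-0.006,0],[0,0,0,-0.006,0],[0,0,0,-0.006,0],[0,0,0,0,0],[0,0,0,0,0]]' 10
python3 -c "
from h import *
snap('scene','s19');o=arm.observe();print(o['position'],o['ee_rot'],o['force'],o['ft_torque'])
crop('s19','s19c',120,120,300,260,4)"
```

```text
clock: 21.6
position: [0.4776, -0.3323, 0.0433]
ee_rot: [3.133, 0.222, 0.003]
force: [3.7, 2.3, 5.4]
width: 0.149
clock: 22.27
position: [0.4751, -0.3322, 0.028]
ee_rot: [-3.133, -0.221, 0.003]
force: [-0.4, -0.0, -1.9]
width: 0.153
[ 0.47506371 -0.33219603  0.02803498] [-3.13298857 -0.22071255  0.00318647] [ 0.40435889 -0.46639171 -1.02831445] [ 0.04684031  0.00044551 -0.03803147]
```

View pics/s19c.png

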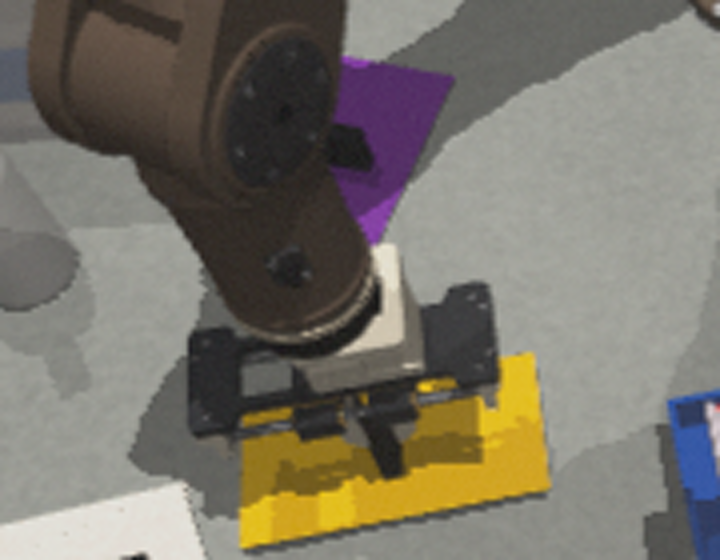

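```bash
python3 -m crank '[[0,0,0,-0.003,0],[0,0,0,-0.003,0],[0,0,0,0,0],[0,0,0,0,0],[0.3,0,0,0,0],[0.4,0,0,0,0],[0.5,0,0,0,0],[0.5,0,0,0,0]]' 10
python3 -m crank '[[0.6,0,0,0,0],[0.6,0,0,0,0],[0.6,0,0,0,0],[0.6,0,0,0,0],[0.6,0,0,0.02,0],[0.6,0,0,0.04,0],[0.6,0,0,0.06,0],[0.6,0,0,0.08,0]]' 10
python3 -m crank '[[0.6,0,0,0.1,0],[0.6,0,0,0.1,0],[0.6,-0.03,-0.08,0.05,0],[0.6,-0.04,-0.09,0,0],[0.6,-0.04,-0.09,0,0],[0.6,-0.03,-0.07,0,0],[0.6,0,0,0,0],[0.6,0,0,0,0]]' 10
python3 -c "
from h import *
snap('scene','s20');snap('top','t20');o=arm.observe();print(o['position'],o['ee_rot'],o['force'],o['width'])
crop('t20','t20c',260,105,450,235,4)"
```

```text
clock: 22.98
position: [0.4762, -0.3325, 0.0263]
ee_rot: [3.134, 0.221, -0.0]
force: [0.1, 0.3, -0.3]
width: 0.394
clock: 23.65
position: [0.475, -0.3316, 0.106]
ee_rot: [-3.132, -0.221, 0.005]
force: [0.7, -0.5, -0.4]
width: 0.602
clock: 24.32
position: [0.4184, -0.4664, 0.2066]
ee_rot: [3.134, 0.215, -0.001]
force: [0.8, 0.3, 0.6]
width: 0.6
[ 0.42078813 -0.46341668  0.20646222] [-3.13301842e+00 -2.22494759e-01 -8.19594345e-04] [0.08432101 0.87414249 0.08886586] 0.600860956219128
```

View pics/s20.png

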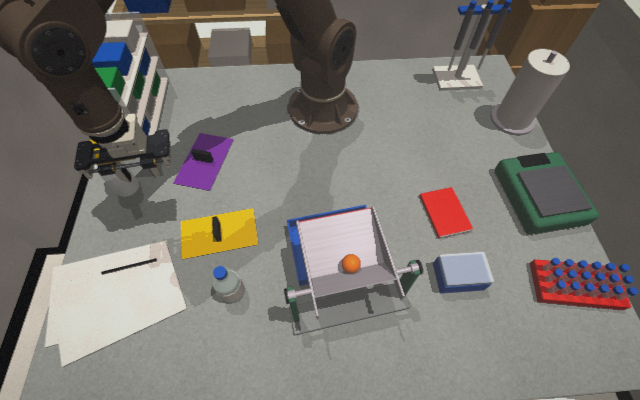

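View pics/t20c.png

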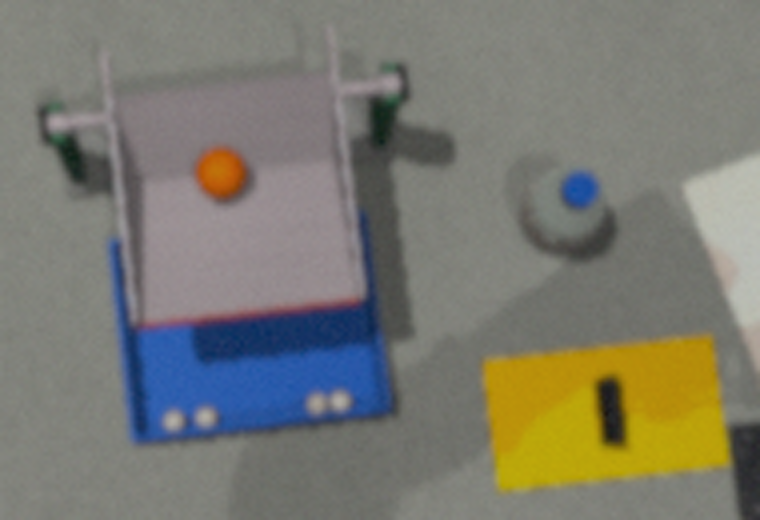

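All looks done. A grey dispenser stands near the gripper, so I'll lift straight up to be clear of everything and check once more.

```bash
python3 -m crank '[[0.6,0,0,0.04,0],[0.6,0,0.02,0.06,0],[0.6,0,0.03,0.06,0],[0.6,0,0.02,0.04,0],[0.6,0,0,0,0],[0.6,0,0,0,0],[0.6,0,0,0,0],[0.6,0,0,0,0]]' 10
python3 - <<'E'
from h import *
snap('scene','s21');o=arm.observe();print(o['position'],o['force'],np.abs(o['dq']).max())
crop('s21','s21c',60,90,260,240,4)
a=cv2.imread('pics/s0.png').astype(int);b=cv2.imread('pics/s21.png').astype(int)
for n,(x0,y0,x1,y1) in dict(notebook=(415,180,475,240),tip=(430,245,500,300),reagent=(208,262,250,305)).items():
    print(n,np.abs(a-b)[y0:y1,x0:x1].mean())
E
```

```text
clock: 25.08
position: [0.42, -0.4358, 0.285]
ee_rot: [-3.132, -0.222, 0.002]
force: [0.2, -0.2, 0.9]
width: 0.603
[ 0.419932   -0.4359698   0.28502244] [ 0.17928816  0.04370648 -0.48524712] 0.005569374778221653
notebook 2.669722222222222
tip 2.9912554112554113
reagent 7.645994832041343
```

View pics/s21c.png

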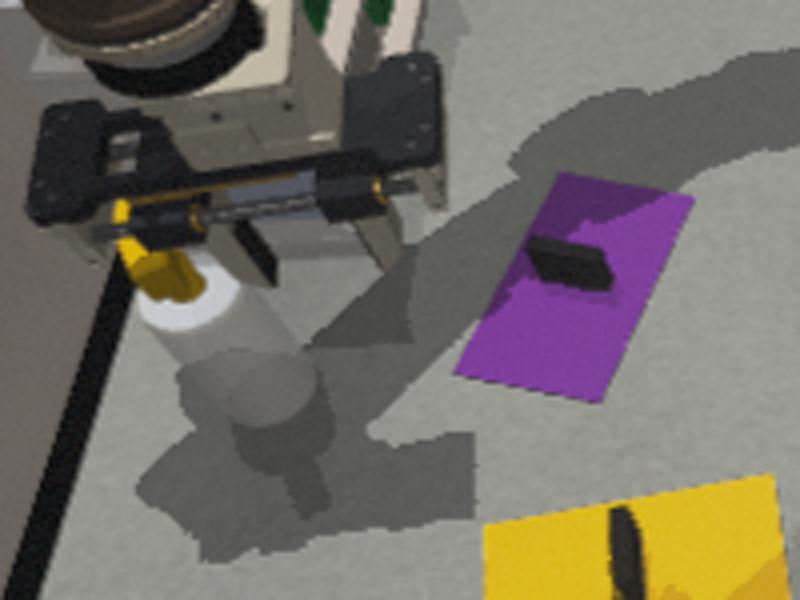

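The card is flat and free, the dispenser is still upright, the bystanders haven't moved (the reagent difference comes from a changed shadow), and the tool is free and still. Handing in.

```bash
python3 -c "
from cell import arm
print(arm.sign_off())"
```

```text
the job is handed in; nothing more can be done
None
```

The job is done and handed in at about 25 s. All four white balls are in the blue tray and the big orange ball is still in the level bowl. I gripped the yellow card by its rib and pressed it flat on the mouth, about 2 mm off centre by the image fit. I then tipped the bowl to roughly 0.67 rad (worked out from the tool's height), eased it back, and laid the card flat near where it started.

**Last checks:** the final pictures show:
- **Balls and bowl:** four balls at the tray's outer wall, and the big ball resting in the valley of the level bowl.
- **Card:** flat with its rib up, clear of the stand.
- **Bystanders:** notebook and tip box unchanged in the pictures. The reagent bottle's patch differed more, which I put down to a moved shadow, since its cap is at the same pixel.
- **Arm:** still and touching nothing, with a force reading near zero.

**What went less cleanly:**
- The first grasp lifted before the fingers had closed, so I lowered again and regripped.
- On the way back to level, the card lagged the bowl's angle in the grip. It hung tilted until the bench pushed it flat with a light grip.
- While tipping I could only see three of the four balls. I confirmed the fourth after the arm moved away.
- Card force stayed around 11 N in the readings I took, but I did not record it continuously. The sign-off gave no verdict.

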